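Bar the rolling-pin rack and draw the pin out through the gap

TASK

Take the loose wooden retaining bar from the worktop, lay it across the rolling-pin rack so that it sits down in both forked posts, and let go of it. Then take the thick rolling pin (the one with handles) out of the rack through the gap between the fixed hood and the bar: raise its bar-side end over the bar first and draw the other end out from under the hood, leaving the bar seated and the thin dowel and everything else where they are. Finish while still holding the pin in the gripper, motionless, with the whole pin well clear (about 10 cm) above the top of the rack; do not put it down.

Things in the scene. Friction and masses are not known exactly. Their poses are not given: they have to be found in the camera images.
- rack: Open wooden rack fixed to the worktop, 400 long (x, from hooded to forked end) x 248 wide (y) x 112 high. Origin on its underside at worktop level; all rack figures are mm in its frame. Inside: x -215 to 165, y -108 to 108, floor z 8; side walls (16 thick) and forked-end wall up to z 60. The pin must leave by the gap between hood edge (x -90) and seated bar (near side about x 104).
- hood_edge (a point): Middle of the top of the fixed hood's edge facing the gap (rack frame -90, 0, 108). The hood is a flat roof at the rack's end nearest the robot, over x -225 to -90 and the full width, underside z 100, top z 108; closed at its end and sides below.
- bar_seat (a point): Where the middle of the bar's underside lies when seated (rack frame 116, 0, 92), between the two forked posts at y -124 to -108 and 108 to 124. Each has an upright slot, open above, from x 100 to 132, slot floor z 92, prongs (12 thick) up to z 112. Axes as the rack's.
- lane_left (a point): Middle of the rack's +y lane at saddle height (rack frame 0, 48, 30); the other lane is at y -48. Each lane has saddles at x -80 and 80, 12 thick, flat top z 30, with 9 thick cheeks up to z 42, inner faces 42 apart. A pin lies lengthwise in each lane.
- bar: Retaining bar, plain light wood, 270 long (x) x 24 wide (y) x 20 high (z), 85 g, loose on the worktop on either side of the rack. Origin: centre of its underside. Seated, it lies along the rack's y axis with its ends in the two 32 wide slots, underside z 92, top z 112, held only by its weight.
- pin: Thick rolling pin, light wood, in either lane: barrel 36 diameter x 200, a handle 18 diameter x 50 at each end, 300 over all, 120 to 220 g. Origin: on its axis at mid-length, z 48 at the start. x axis along it, from hood to bar end; may be rolled about x. Too long for the gap unless tilted. Gripping the barrel 30 to 40 mm from the middle towards the bar end keeps the gripper clear of the hood.
- pin_bar_end (a point): Centre of the pin's end face at the bar end (pin frame x = 150 mm).
- pin_hood_end (a point): Centre of the pin's end face at the hood end (pin frame x = -150 mm).
- dowel: Thin plain wooden dowel without handles, 24 diameter x 300 long, in the rack's other lane; stays there. Origin: on its axis at mid-length, x along it.
- mould: Aluminium ravioli mould plate, 230 (x) x 85 (y) x 14 high with ten dimples, loose on the worktop on the other side of the rack from the bar; leave alone. Origin: centre of its underside.
- pot: Steel bowl, 110 diameter, 75 high, on the worktop; leave alone. Origin: centre of its underside.
- jar: Closed jar, 72 diameter, 110 high, on the worktop; leave alone. Origin: centre of its underside.

How it is judged (in metres and radians):
On the way, in this order (a step that is already met when the one before it is completed fails the run):
1. the bar lies seated in both forks, let go, with the pin still in its lane (x of bar in the frame of rack between 0.109 and 0.123 m and y of bar in the frame of rack between -0.022 and 0.022 m and z of bar in the frame of rack between 0.086 and 0.097 m and angle between the x axis of bar and the y axis of rack, either way round below 0.08 rad and contact force between bar and the fingers below 0.3 N and distance of pin from where it was at the start of the episode below 0.03 m and linear speed of bar below 0.02 m/s), for 0.2 s.
2. the pin is tilted through the gap: bar-side end above the seated bar, other end still below the hood's top (x of bar in the frame of rack between 0.109 and 0.123 m and y of bar in the frame of rack between -0.022 and 0.022 m and z of bar in the frame of rack between 0.086 and 0.097 m and angle between the x axis of bar and the y axis of rack, either way round below 0.08 rad and contact force between bar and the fingers below 0.3 N and z of pin_bar_end in the frame of rack above 0.112 m and z of pin_hood_end in the frame of rack below 0.1 m), for 0.05 s.
At the end, for the whole second after the job is handed in: Bar let go in both forks (7 mm across, 22 mm along, 6 mm in height, 0.08 rad). Pin gripped (over 2 N), still, touched by nothing else, both ends over 160 mm above the worktop (about 50 mm above the rack). Dowel, mould, pot and jar within 30 mm of their starts (x of bar in the frame of rack between 0.109 and 0.123 m and y of bar in the frame of rack between -0.022 and 0.022 m and z of bar in the frame of rack between 0.086 and 0.097 m and angle between the x axis of bar and the y axis of rack, either way round below 0.08 rad and contact force between bar and the fingers below 0.3 N and z of each of pin_bar_end, pin_hood_end in the frame of rack above 0.16 m and contact force between pin and the fingers above 2 N and contact force between pin and rack below 0.1 N and contact force between pin and bar below 0.1 N and contact force between pin and dowel below 0.1 N and linear speed of pin below 0.03 m/s and angular speed of pin below 0.2 rad/s and distance of each of dowel, mould, pot, jar from where it was at the start of the episode below 0.03 m); the arm keeps its last pose, push and grip.
It fails at once if the dowel is moved by more than 30 mm (distance of dowel from where it was at the start of the episode above 0.03 m).
It fails at once if the mould, pot or jar is moved by more than 30 mm (distance of any of mould, pot, jar from where it was at the start of the episode above 0.03 m).
It also fails if it takes over 64 s, if anything falls off the work surface, if the arm or the gripper's body presses on something with over 40 N, if the wrist force passes 120 N, or if a joint passes its speed limit or range.

ROBOT

A 7-joint arm with a two-finger parallel gripper is mounted at the origin on the work surface. World frame = base frame: x ahead of the robot, y to its left, z up, the work surface at z = 0. Lengths are in m, angles in degrees, forces in N, time in s.
With the tool pointing down it reaches from about 0.425 to 0.875 m from the base axis. Payload 4.7 kg.
Tool frame: the origin (TCP) lies between the finger pads; the fingertips stand env.finger_overhang ahead of it and the grasp point (between the pads) lies 5 mm behind it (env.finger_overhang is the distance from the TCP to the fingertips, in m); z points along the fingers, y is the line along which they close (so a half turn about z gives the same grasp; the last joint's range is limited). The gripper opens to 87 mm and grips with 3 to 60 N. Pads are 19 mm wide; open, the fingers measure 117 mm over their backs; the gripper's body (75 mm by 190 mm) begins 51 mm behind the grasp point.
Start: joints at [-67.603, 18.392, -4.016, 83.108, 1.295, 78.541, -3.26], TCP at [0.239, 0.604, 0.237] pointing down, gripper open.
Joint ranges: [-163.93, 163.93], [-17.29, 119.83], [-79.2, 71.16], [3.27, 140.29], [-89.18, 269.18], [5.43, 117.66], [-154.24, 154.24]. Speed limits (degrees/s): [147.25, 147.25, 180, 180, 180, 180, 180].

INTERFACE

Orientations are given as [roll, pitch, yaw] about the fixed x, y, z axes, in that order (R = Rz(yaw) Ry(pitch) Rx(roll)).
In Python, from cell import telemetry, eyes, env, models gives the robot as it stands. The module is installed in compiled form; this text tells all that it offers.
- The arm moves only by the tool drive_tool, never from a script. Its arguments are lists of equal length, an entry for each row: "angular": the turn, a rotation vector about the tool's x, y, z in rad, a list of three; "delta_pos": the shift along the tool's x, y, z in cm, a list of three; "gripper": the finger opening in cm, from 0 to 8.7. A call has 1 to 20 rows; each row shifts and turns the commanded pose from where the row before left it, along the tool's axes as they then stand; what a row does not reach is not made up. A row lasts 1/10 s, in which the tool goes at most 50 mm and 8.59 degrees, less where a joint would pass 70% of its speed; a pose out of reach is approached as far as the arm can. A call with a gripper value outside its range is refused whole. The fingers move at their own pace and stop on an object; "squeeze" is the grip in N (left out, the last holds). Time passes only in rows, so rows that do not move let the fingers close. It gives the time, the measured TCP pose, the force, the opening and the grip force at its end, in the units of the state.
- telemetry.get_obs(): the state, without advancing time (a new reading comes with each control period).
- eyes.read_camera(name): name is "scene" or "top" or "wrist"; returns a dict with "pixels" (400x640x3 uint8, red, green, blue), "mtx" (3x3 intrinsics, pixels), "D" ([k1, k2, p1, p2, k3] as OpenCV has them; the pictures are not rectified), "origin" and "orientation" of the camera in the world. Camera axes: x right, y down, z forward; pixel columns grow to the right and rows downward; lengths in m; the calibration is good to about 2 mm. A picture is of the moment at which its call begins. There is no depth.
- env.sign_off(): hands the job in; it is judged then, once.
Trained networks look in a picture, given as the dict that the camera call returned (one of the last four; its "shot" number tells which), for a name from the list of things; names that differ only in an ending like _2 or _b are one class to them, and where a whole thing is asked for, a point or a joint stands for the part that bears it (a point fixed in the world has none). Each returns a list of dicts, best first, with "p" (0 to 1); they miss things now and then, are a little off and sometimes report something else, mostly with a low value. They report only what shows in the picture. A call takes as long as a camera call.
- models.search_frame(picture, target): "centre" ([column, row] in pixels, amid what is visible of it).
- models.cut_out(picture, target): "pixels" (400x640 bool, what is visible of it) and "centre" ([column, row] in pixels, amid what is visible of it).
The state is a dict: "time_s": time; "qpos": joint angles; "joint_velocities": joint speeds; "effort": joint torques, N m; "tool_pos": TCP position; "tool_rot": TCP orientation; "force": force on the tool from outside, world axes, zero at the start; "wrist_torque": the same for the moment, N m; "grip_width": finger opening in m; "grasp_force": force on a finger pad.
Only numpy, scipy, OpenCV 4.12 (cv2) and the standard library are available. Lean on these libraries where they do the work, as an engineer would, in place of code of your own. Each camera call takes 0.05 s, during which the arm holds its last target. There are 200 camera calls.

## Working session

There is one attempt and no reset: what is moved stays moved. The work goes in short steps, Python scripts to look and compute and a tool call to move; the robot and the scene stay as the last step left them, time stands still between calls to the robot, and variables do not carry over. Pictures are saved under pics/ and viewed, at most 13 in all, crops included, and the job is handed in when it is done.

Besides the shell and the picture viewer there is one more tool, called as name(argument=value, ...) on one line, values as JSON. drive_tool: Moves the arm, as the interface text tells. Its arguments: {"type":"object","properties":{"angular":{"type":"array","items":{"type":"array","items":{"type":"number"}}},"delta_pos":{"type":"array","items":{"type":"array","items":{"type":"number"}}},"gripper":{"type":"array","items":{"type":"number"}},"squeeze":{"type":"number"}},"required":["angular","delta_pos","gripper"]}

```bash
mkdir -p pics; cat > h.py <<'E'
import numpy as np, cv2
from cell import telemetry, eyes, env, models
from scipy.spatial.transform import Rotation as R
def rot(o):
    o=np.array(o,float)
    return o if o.shape==(3,3) else R.from_euler('xyz',o,degrees=True).as_matrix()
def ray(c,uv):
    p=cv2.undistortPoints(np.array(uv,float).reshape(-1,1,2),np.array(c['mtx']),np.array(c['D'])).reshape(-1,2)
    d=np.c_[p,np.ones(len(p))]@rot(c['orientation']).T
    return np.array(c['origin']),d
def atz(c,uv,z):
    o,d=ray(c,uv); return o+d*((z-o[2])/d[:,2])[:,None]
def proj(c,P):
    M=rot(c['orientation']).T; P=np.array(P,float).reshape(-1,3)
    return cv2.projectPoints(P,cv2.Rodrigues(M)[0],-M@np.array(c['origin']),np.array(c['mtx']),np.array(c['D']))[0].reshape(-1,2)
def save(c,n): cv2.imwrite('pics/'+n,c['pixels'][:,:,::-1])
E
python3 - <<'E'
from h import *
print(env.finger_overhang, telemetry.get_obs())
for n in('top','scene'):
    c=eyes.read_camera(n); save(c,n+'1.png'); print(n,c['origin'],c['orientation'],c['mtx'])
    for t in('rack','bar','pin','dowel','mould','pot','jar','hood_edge','bar_seat','lane_left','pin_bar_end','pin_hood_end'):
        r=models.search_frame(c,t); print(t,[(np.round(x['centre']),round(x['p'],2)) for x in r[:2]])
E
```

```text
0.014 {'time_s': 0.0, 'qpos': array([-67.60333928,  18.43999947,  -4.01717652,  83.17429786,
         1.29505506,  78.54228437,  -3.25966622]), 'joint_velocities': array([-0.10524149, -0.02988645, -0.01703861, -0.06799904, -0.04057795,
        0.10168521,  0.02258652]), 'effort': array([ 3.63611298e-04, -4.91290569e+01, -4.03707353e-01, -3.12532532e+01,
       -6.38120086e-02,  4.37305472e-02,  1.70811836e-04]), 'tool_pos': array([0.23899699, 0.60389399, 0.23545637]), 'tool_rot': array([-1.79888674e+02,  5.33644932e-03,  1.58414987e+02]), 'force': array([ 0.17321782,  0.78801076, -0.3851442 ]), 'wrist_torque': array([ 0.0307119 , -0.01062188,  0.02188982]), 'grasp_force': 0.0, 'grip_width': 0.0872549251783717}
top [ 0.4432607  -0.01007785  1.20893609] [-1.73244470e+02  1.11945955e-01 -9.14815748e+01] [[387.40242908   0.         324.01504638]
 [  0.         387.40242908 203.88133704]
 [  0.           0.           1.        ]]
rack [(array([334., 226.]), 0.73), (array([436., 166.]), 0.16)]
bar [(array([430., 252.]), 0.92)]
pin []
dowel [(array([316., 203.]), 0.73)]
mould [(array([202.,
[... 389 characters left out ...]
0.61017011] [[449.9359172    0.         321.94973977]
 [  0.         449.9359172  197.39064275]
 [  0.           0.           1.        ]]
rack [(array([322., 206.]), 0.57)]
bar [(array([304., 150.]), 0.95)]
pin [(array([296., 195.]), 0.96), (array([322., 205.]), 0.56)]
dowel [(array([318., 217.]), 0.84)]
mould [(array([445., 302.]), 0.93), (array([301., 153.]), 0.31)]
pot [(array([231., 156.]), 0.84)]
jar [(array([349., 322.]), 0.62)]
hood_edge [(array([323., 209.]), 0.72)]
bar_seat [(array([324., 205.]), 0.59)]
lane_left [(array([317., 204.]), 0.6)]
pin_bar_end [(array([297., 195.]), 0.82), (array([322., 206.]), 0.51)]
pin_hood_end [(array([297., 196.]), 0.58), (array([322., 202.]), 0.16)]
```

View pics/top1.png

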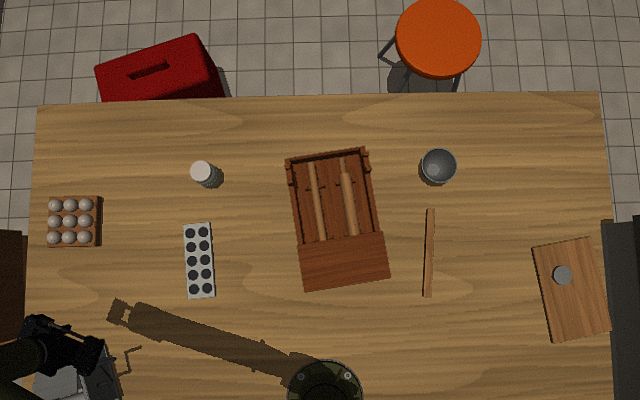

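View pics/scene1.png

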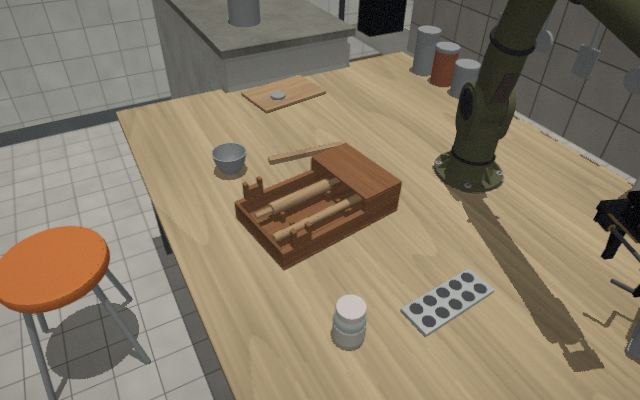

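```bash
cat > fit.py <<'E'
from h import *
from scipy.optimize import minimize
def box(x0,x1,y0,y1,z0,z1): return np.array([[x,y,z] for x in(x0,x1) for y in(y0,y1) for z in(z0,z1)])/1000
RACK=[box(-225,-90,-124,124,0,108),box(-225,175,-124,124,0,60)]
for a,b in((-124,-108),(108,124)):
    RACK+=[box(88,144,a,b,0,92),box(88,100,a,b,0,112),box(132,144,a,b,0,112)]
BAR=[box(-135,135,-12,12,0,20)]
def T(p,P,z=0): 
    c,s=np.cos(p[2]),np.sin(p[2]); return P@np.array([[c,-s,0],[s,c,0],[0,0,1]]).T+[p[0],p[1],z]
def sil(c,boxes,p,z=0):
    m=np.zeros((1600,2560),np.uint8)
    for b in boxes:
        h=cv2.convexHull(np.int32(np.round(proj(c,T(p,b,z))*4+1.5))); cv2.fillConvexPoly(m,h,1)
    return cv2.resize(m.astype(np.float32),(640,400),interpolation=cv2.INTER_AREA)
def fit(obs,boxes,p0,z=0):
    def f(q):
        p=q*[.01,.01,.05]; e=0
        for c,m in obs:
            s=sil(c,boxes,p,z); e+=np.abs(s-m).sum()/m.sum()
        return e
    r=minimize(f,np.array(p0)/[.01,.01,.05],method='Nelder-Mead',options=dict(xatol=.005,fatol=1e-5,initial_simplex=np.array(p0)/[.01,.01,.05]+np.array([[0,0,0],[1.5,0,0],[0,1.5,0],[0,0,1.5]])))
    return r.x*[.01,.01,.05],r.fun/len(obs)
def mask(c,names):
    m=np.zeros((400,640),bool)
    for n in names:
        r=models.cut_out(c,n)
        if r and r[0]['p']>.5: m|=np.array(r[0]['pixels'])
        print(n,[(x['p'],x['pixels'].sum()) for x in r[:2]])
    return m
def rmask(c):
    m=mask(c,['rack','pin','dowel']).astype(np.uint8)
    m=cv2.morphologyEx(m,cv2.MORPH_CLOSE,np.ones((3,3)))
    cs,_=cv2.findContours(m,cv2.RETR_EXTERNAL,cv2.CHAIN_APPROX_NONE); o=np.zeros_like(m)
    cv2.drawContours(o,[max(cs,key=cv2.contourArea)],-1,1,-1); return o.astype(float)
def lines(c,im,boxes,p,z=0):
    for b in boxes:
        uv=proj(c,T(p,b,z))
        for i in range(8):
            for k in(1,2,4):
                if not i&k: cv2.line(im,*[tuple(int(v) for v in np.round(uv[j]*1)) for j in(i,i|k)],(255,255,0),1)
E
python3 - <<'E'
from fit import *
ct,cs=eyes.read_camera('top'),eyes.read_camera('scene')
cam=dict(t=ct,s=cs)
rm={k:rmask(c) for k,c in cam.items()}
bm={k:mask(c,['bar']).astype(float) for k,c in cam.items()}
p0=np.array([*atz(ct,[[334,226]],.06)[0,:2],0.15])
b0=np.array([*atz(ct,[[430,252]],.02)[0,:2],0.0])
print(p0,b0)
for ks in('t','s','ts'):
    print(ks,fit([(cam[k],rm[k]) for k in ks],RACK,p0),fit([(cam[k],bm[k]) for k in ks],BAR,b0))
p,_=fit([(cam[k],rm[k]) for k in 'ts'],RACK,p0); b,_=fit([(cam[k],bm[k]) for k in 'ts'],BAR,b0)
ims=[]
for k in 'ts':
    im=cam[k]['pixels'].copy(); lines(cam[k],im,RACK,p); lines(cam[k],im,BAR,b); ims.append(cv2.resize(im[130:310,220:460] if k=='t' else im[120:280,200:440],(720,None) if 0 else (560,300),interpolation=cv2.INTER_CUBIC))
cv2.imwrite('pics/ov.png',np.vstack(ims)[:,:,::-1])
for n in('pin','dowel','mould','pot','jar'):
    for k in 'ts':
        m=mask(cam[k],[n]); 
        if m.any(): 
            v,u=np.nonzero(m); print(n,k,atz(cam[k],[[u.mean(),v.mean()]],dict(pin=.048,dowel=.042,mould=.014,pot=.05,jar=.055)[n]))
E
```

```text
rack [(0.77, np.int64(9730))]
pin [(0.86, np.int64(799)), (0.32, np.int64(611))]
dowel [(0.56, np.int64(622))]
rack [(0.61, np.int64(10144))]
pin [(0.89, np.int64(923))]
dowel [(0.79, np.int64(693))]
bar [(0.97, np.int64(839))]
bar [(0.7, np.int64(588))]
[ 0.51253725 -0.03925876  0.15      ] [ 0.42743243 -0.33175621  0.        ]
t (array([ 0.56674151, -0.0395817 ,  0.14090508]), np.float64(0.02834386402064608)) (array([ 0.42672356, -0.32869437, -0.09698347]), np.float64(0.07315256257449344))
s (array([ 0.56607088, -0.04009518,  0.13634967]), np.float64(0.019575788061703556)) (array([ 0.42796678, -0.32941734, -0.08923941]), np.float64(0.2109906462585034))
ts (array([ 0.56670598, -0.03995411,  0.13910689]), np.float64(0.025183136301866853)) (array([ 0.42744952, -0.32927559, -0.09899604]), np.float64(0.14580039405511908))
pin [(0.86, np.int64(799)), (0.32, np.int64(611))]
pin t [[ 0.59251412 -0.08596988  0.048     ]]
pin [(0.89, np.int64(923))]
pin s [[ 0.58689079 -0.08541006  0.048     ]]
dowel [(0.56, np.int64(622))]
dowel t [[0.59095154 0.00995746 0.042     ]]
dowel [(0.79, np.int64(693))]
dowel s [[0.5765567  0.00855368 0.042     ]]
mould []
mould [(0.71, np.int64(3014))]
mould s [[0.43206066 0.38511819 0.014     ]]
pot [(0.67, np.int64(1029)), (0.24, np.int64(746))]
pot t [[ 0.68999323 -0.36606621  0.05      ]]
pot [(0.79, np.int64(833))]
pot s [[ 0.68526685 -0.36224672  0.05      ]]
jar [(0.64, np.int64(656))]
jar t [[0.68071226 0.34838369 0.055     ]]
jar [(0.84, np.int64(1678)), (0.42, np.int64(10443))]
jar s [[0.68278421 0.34846566 0.055     ]]
```

View pics/ov.png

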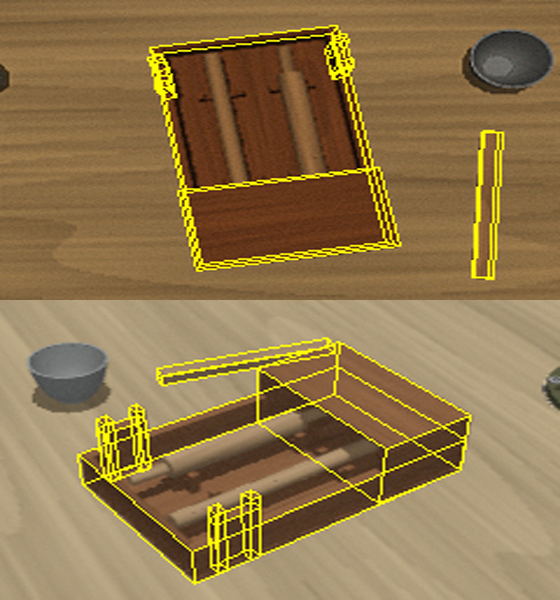

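drive_tool(angular=[[0,0,0],[0,0,0],[0,0,0],[0,0,0],[0,0,0],[0,0,0],[0,0,0],[0,0,0],[0,0,0],[0,0,0],[0,0,0],[0,0,0],[0,0,0],[0,0,0.14],[0,0,0.14],[0,0,0.14],[0,0,0.14],[0,0,0.14],[0,0,0.14],[0,0,0.14]], delta_pos=[[-3.7,-2.7,0],[-3.7,-2.7,0],[-3.7,-2.7,0],[-3.7,-2.7,0],[-3.7,-2.7,0],[-3.7,-2.7,0],[-3.7,-2.7,0],[-3.7,-2.7,0],[-3.7,-2.7,0],[-3.7,-2.7,0],[-3.7,-2.7,0],[-3.7,-2.7,0],[-3.7,-2.7,0],[0,0,0],[0,0,0],[0,0,0],[0,0,0],[0,0,0],[0,0,0],[0,0,0]], gripper=[8.7,8.7,8.7,8.7,8.7,8.7,8.7,8.7,8.7,8.7,8.7,8.7,8.7,8.7,8.7,8.7,8.7,8.7,8.7,8.7], squeeze=20)

```text
time_s: 4.3
tool_pos: [0.5573, 0.1011, 0.2367]
tool_rot: [180.0, -0.0, 101.9]
force: [-0.7, 0.3, 0.6]
grip_width: 0.0869
grasp_force: 0.0
```

drive_tool(angular=[[0,0,0.1443],[0,0,0.1443],[0,0,0.1443],[0,0,0.1443],[0,0,0.1443],[0,0,0.1443],[0,0,0.1443],[0,0,0.1443],[0,0,0.1443],[0,0,0.1443],[0,0,0.1443],[0,0,0.1443],[0,0,0.1443],[0,0,0],[0,0,0],[0,0,0],[0,0,0],[0,0,0],[0,0,0],[0,0,0]], delta_pos=[[0,0,0],[0,0,0],[0,0,0],[0,0,0],[0,0,0],[0,0,0],[0,0,0],[0,0,0],[0,0,0],[0,0,0],[0,0,0],[0,0,0],[0,0,0],[-1.0,4.8,0],[-1.0,4.8,0],[-1.0,4.8,0],[-1.0,4.8,0],[-1.0,4.8,0],[-1.0,4.8,0],[-1.0,4.8,0]], gripper=[8.7,8.7,8.7,8.7,8.7,8.7,8.7,8.7,8.7,8.7,8.7,8.7,8.7,8.7,8.7,8.7,8.7,8.7,8.7,8.7])

```text
time_s: 6.3
tool_pos: [0.4562, -0.2289, 0.237]
tool_rot: [-179.9, -0.1, -5.2]
force: [0.7, -0.1, -0.3]
grip_width: 0.0872
grasp_force: 0.0
```

```bash
python3 - <<'E'
from fit import *
o=telemetry.get_obs(); print(o['tool_pos'],o['tool_rot'],o['qpos'].round(),o['time_s'])
c=eyes.read_camera('wrist'); print(c['origin'],c['orientation'])
r=models.cut_out(c,'bar'); print([(x['p'],x['centre'],x['pixels'].sum()) for x in r[:2]])
m=r[0]['pixels'].astype(float)
print(fit([(c,m)],BAR,[.4268,-.329,-.097]))
im=c['pixels'].copy(); lines(c,im,BAR,[.4268,-.329,-.097]); cv2.imwrite('pics/w1.png',im[:,:,::-1])
E
```

```text
[ 0.45622031 -0.22888548  0.23697039] [-1.79942713e+02 -8.92145211e-02 -5.19908353e+00] [-25.   0.  50. 104.  -0.  76. -71.] 6.3
[ 0.52406605 -0.23455711  0.38441099] [ 1.65780839e+02  2.29567601e-02 -9.52367308e+01]
[(0.97, [397.1, 161.0], np.int64(3311))]
(array([ 0.42855927, -0.33005519, -0.09801254]), np.float64(0.3538017215342797))
```

View pics/w1.png

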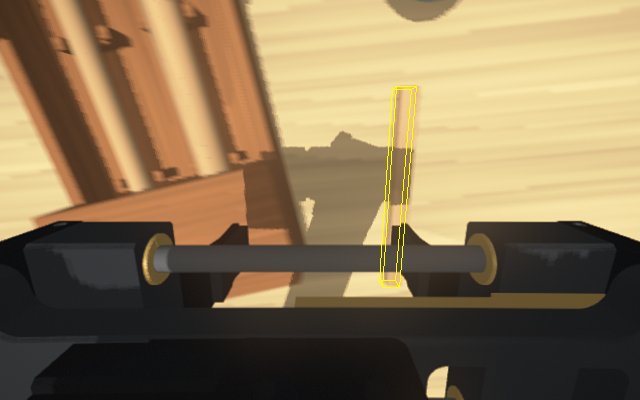

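drive_tool(angular=[[0,0,0.006],[0,0,0],[0,0,0],[0,0,0],[0,0,0],[0,0,0],[0,0,0],[0,0,0],[0,0,0],[0,0,0],[0,0,0]], delta_pos=[[-0.6,3.4,0],[-0.6,3.4,0],[-0.7,3.4,0],[0,0,4],[0,0,4],[0,0,4],[0,0,4],[0,0,2.5],[0,0,1],[0,0,0.5],[0,0,0]], gripper=[8.7,8.7,8.7,8.7,8.7,8.7,8.7,8.7,8.7,8.7,8.7])

```text
time_s: 7.5
tool_pos: [0.429, -0.3271, 0.0371]
tool_rot: [180.0, -0.0, -5.6]
force: [1.1, -1.0, 0.6]
grip_width: 0.0874
grasp_force: 0.0
```

drive_tool(angular=[[0,0,0],[0,0,0],[0,0,0],[0,0,0],[0,0,0],[0,0,0],[0,0,0],[0,0,0],[0,0,0],[0,0,0]], delta_pos=[[0,0,1.2],[0,0,0.7],[0,0,0],[0,0,0],[0,0,0],[0,0,0],[0,0,0],[0,0,0],[0,0,0],[0,0,0]], gripper=[8.7,8.7,8.7,1.5,1.5,1.5,1.5,1.5,1.5,1.5], squeeze=15)

```text
time_s: 8.5
tool_pos: [0.4285, -0.3269, 0.0176]
tool_rot: [-180.0, -0.0, -5.6]
force: [0.1, 0.1, -0.3]
grip_width: 0.0389
grasp_force: 0.0
```

drive_tool(angular=[[0,0,0],[0,0,0],[0,0,0],[0,0,0],[0,0,0],[0,0,0],[0,0,0],[0,0,0],[0,0,0],[0,0,0]], delta_pos=[[0,0,0],[0,0,0],[0,0,0],[0,0,0],[0,0,-2],[0,0,-4],[0,0,-4.5],[0,0,-4.5],[0,0,-4],[0,0,-1.2]], gripper=[1.5,1.5,1.5,1.5,1.5,1.5,1.5,1.5,1.5,1.5])

```text
time_s: 9.5
tool_pos: [0.43, -0.3284, 0.2237]
tool_rot: [179.9, -0.4, -5.6]
force: [0.5, -0.2, -0.4]
grip_width: 0.0239
grasp_force: 15.0
```

```bash
python3 - <<'E'
from h import *
o=telemetry.get_obs(); print(o['qpos'].round(1),o['grasp_force'],o['grip_width'])
E
```

```text
[-18.3   7.1  57.5 101.7  -6.3  74.2 -54.8] 14.999828338623047 0.023872983508471304
```

drive_tool(angular=[[0,0,-0.139],[0,0,-0.139],[0,0,-0.139],[0,0,-0.139],[0,0,-0.139],[0,0,-0.139],[0,0,-0.139],[0,0,-0.139],[0,0,-0.139],[0,0,-0.139],[0,0,-0.139],[0,0,-0.139],[0,0,-0.139],[0,0,0],[0,0,0],[0,0,0],[0,0,0],[0,0,0],[0,0,0],[0,0,0]], delta_pos=[[0,0,0],[0,0,0],[0,0,0],[0,0,0],[0,0,0],[0,0,0],[0,0,0],[0,0,0],[0,0,0],[0,0,0],[0,0,0],[0,0,0],[0,0,0],[2.9,3.2,0],[2.9,3.2,0],[2.9,3.2,0],[2.9,3.2,0],[2.9,3.2,0],[2.9,3.2,0],[2.9,3.2,0]], gripper=[1.5,1.5,1.5,1.5,1.5,1.5,1.5,1.5,1.5,1.5,1.5,1.5,1.5,1.5,1.5,1.5,1.5,1.5,1.5,1.5])

```text
time_s: 11.5
tool_pos: [0.6224, -0.0931, 0.2181]
tool_rot: [-179.9, -0.0, 98.0]
force: [0.5, -0.4, -0.4]
grip_width: 0.0239
grasp_force: 15.0
```

drive_tool(angular=[[0,0,0],[0,0,0],[0,0,0],[0,0,0]], delta_pos=[[2.9,3.2,0],[2.9,3.2,0],[0,0,0],[0,0,0]], gripper=[1.5,1.5,1.5,1.5])

```text
time_s: 11.9
tool_pos: [0.6772, -0.0269, 0.2173]
tool_rot: [-179.8, 0.0, 98.1]
force: [-0.7, -0.7, -1.6]
grip_width: 0.024
grasp_force: 15.0
```

```bash
cat > d.py <<'E'
from fit import *
RK=[.5667,-.0400,.139]
def dtool(target):
    o=telemetry.get_obs(); print(o['tool_pos'].round(4),o['tool_rot'].round(2),o['qpos'].round(1),o['time_s'],o['grip_width'])
    print('tool delta cm',(100*rot(o['tool_rot']).T@(np.array(target)-o['tool_pos'])).round(2))
E
python3 - <<'E'
from d import *
s=T(RK,np.array([[.116,0,.092]]))[0]; print(s)
dtool(s+[0,0,.0176])
c=eyes.read_camera('wrist'); r=models.cut_out(c,'bar'); print([(x['p'],x['centre']) for x in r[:2]])
o=telemetry.get_obs(); im=c['pixels'].copy(); lines(c,im,RACK,RK); 
t=o['tool_pos']; lines(c,im,BAR,[t[0],t[1],np.radians(o['tool_rot'][2])],t[2]-.0176); cv2.imwrite('pics/w2.png',im[:,:,::-1])
E
```

```text
[ 0.68158119 -0.02392787  0.092     ]
[ 0.6772 -0.0269  0.2173] [-1.798e+02  1.000e-02  9.813e+01] [-25.7  25.   35.4  81.2 -14.4  78.5  18.2] 11.9 0.02401843668776833
tool delta cm [ 0.24  0.52 10.77]
[(0.77, [319.0, 122.4])]
```

View pics/w2.png

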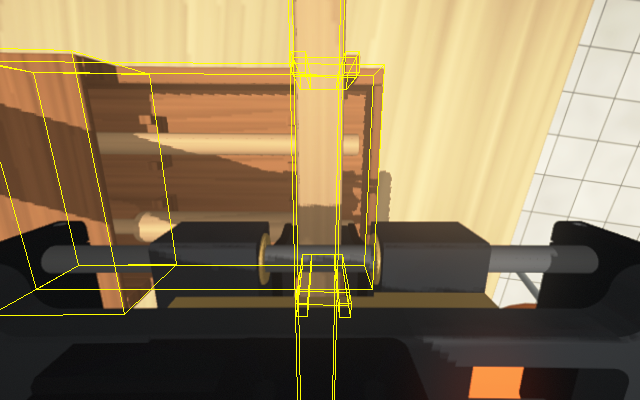

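drive_tool(angular=[[0,0,0],[0,0,0],[0,0,0],[0,0,0],[0,0,0]], delta_pos=[[0.2,0.5,2],[0,0,2.5],[0,0,2.5],[0,0,0.6],[0,0,0]], gripper=[1.5,1.5,1.5,1.5,1.5])

```text
time_s: 12.5
tool_pos: [0.681, -0.027, 0.1428]
tool_rot: [-179.9, -0.0, 97.9]
force: [-0.1, -0.5, -0.3]
grip_width: 0.024
grasp_force: 15.0
```

```bash
python3 - <<'E'
from d import *
s=T(RK,np.array([[.116,0,.092]]))[0]
dtool(s+[0,0,.0176])
o=telemetry.get_obs(); t=o['tool_pos']; B=[t[0],t[1],np.radians(o['tool_rot'][2])]
ims=[]
for k,(v,u,h,w) in dict(wrist=(0,200,340,240),top=(130,260,85,120),scene=(165,220,85,120)).items():
    c=eyes.read_camera(k); im=c['pixels'].copy(); raw=im.copy()
    if k!='wrist':
        im=raw
    if k=='wrist': lines(c,im,RACK,RK)
    ims.append(cv2.resize(im[v:v+h,u:u+w],(400,566) if k=='wrist' else (400,283),interpolation=cv2.INTER_CUBIC))
    np.save(k+'.npy',raw)
cv2.imwrite('pics/w3.png',np.hstack([ims[0],np.vstack(ims[1:])])[:,:,::-1])
E
```

```text
[ 0.681  -0.027   0.1428] [-1.7988e+02 -1.0000e-02  9.7860e+01] [-25.1  28.3  34.3  85.8 -16.4  71.1  19.3] 12.5 0.023960887114707854
tool delta cm [0.3  0.11 3.32]
```

View pics/w3.png

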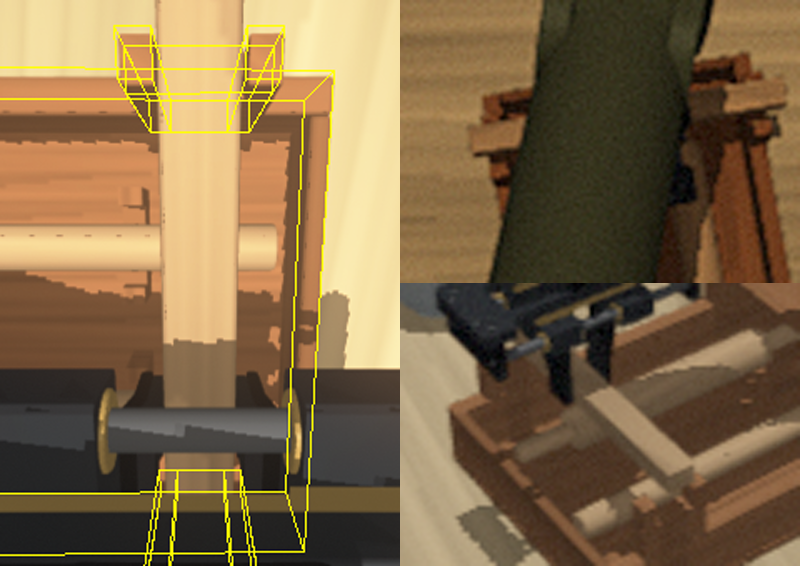

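drive_tool(angular=[[0,0,0],[0,0,0],[0,0,0],[0,0,0],[0,0,0],[0,0,0]], delta_pos=[[0.1,0.1,1],[0,0,1],[0,0,0.7],[0,0,0.4],[0,0,0.1],[0,0,0]], gripper=[1.5,1.5,1.5,1.5,1.5,1.5])

```text
time_s: 13.25
tool_pos: [0.683, -0.0247, 0.1114]
tool_rot: [-180.0, 0.0, 98.0]
force: [0.7, -0.3, -0.6]
grip_width: 0.0237
grasp_force: 15.0
```

```bash
python3 - <<'E'
from d import *
s=T(RK,np.array([[.116,0,.092]]))[0]
dtool(s+[0,0,.0176])
E
```

```text
[ 0.683  -0.0247  0.1114] [-179.99    0.     97.97] [-24.8  29.9  33.7  87.3 -17.3  68.1  19.8] 13.25 0.0237056077624527
tool delta cm [ 0.1  -0.13  0.18]
```

drive_tool(angular=[[0,0,0],[0,0,0],[0,0,0],[0,0,0],[0,0,0],[0,0,0],[0,0,0],[0,0,0],[0,0,0],[0,0,0],[0,0,0]], delta_pos=[[0,-0.1,0.1],[0,0,0],[0,0,0],[0,0,0],[0,0,0],[0,0,0],[0,0,0],[0,0,-1],[0,0,-3],[0,0,-4],[0,0,-3]], gripper=[1.5,1.5,5,5,5,5,5,5,5,5,5])

```text
time_s: 14.35
tool_pos: [0.6825, -0.0251, 0.2238]
tool_rot: [179.9, 0.0, 98.0]
force: [0.2, 0.0, 0.1]
grip_width: 0.0501
grasp_force: 0.0
```

```bash
python3 - <<'E'
from d import *
s=T(RK,np.array([[.116,0,.2]]))[0]
dtool(s)
ims=[]
for k,(v,u,h,w) in dict(wrist=(0,180,340,240),top=(130,260,85,120),scene=(165,220,85,120)).items():
    c=eyes.read_camera(k); im=c['pixels'].copy()
    if k=='wrist':
        r=models.cut_out(c,'bar'); m=r[0]['pixels'].astype(float); print(r[0]['p'])
        w_=np.linalg.norm
        # visible bar part: edges per row, points at top plane z=.112 -> rack frame
        pts=[]
        for row in range(int(np.nonzero(m.any(1))[0][0])+8,215,6):
            uu=np.nonzero(m[row])[0]
            if len(uu): pts.append([(uu[0]+uu[-1])/2,row])
        P=atz(c,pts,.112)[:,:2]-RK[:2]; cc,ss=np.cos(RK[2]),np.sin(RK[2]); Q=P@np.array([[cc,-ss],[ss,cc]])
        print(Q.round(4)[::4],np.polyfit(Q[:,1],Q[:,0],1))
    ims.append(cv2.resize(im[v:v+h,u:u+w],(400,566) if k=='wrist' else (400,283),interpolation=cv2.INTER_CUBIC))
cv2.imwrite('pics/w4.png',np.hstack([ims[0],np.vstack(ims[1:])])[:,:,::-1])
E
```

```text
[ 0.6825 -0.0251  0.2238] [1.7986e+02 2.0000e-02 9.7950e+01] [-25.7  25.3  35.5  80.2 -14.6  79.   17.9] 14.35 0.05007220946029358
tool delta cm [ 0.13 -0.08  2.38]
0.89
[[0.1175 0.1279]
 [0.1171 0.1096]
 [0.1179 0.0905]
 [0.1179 0.0706]
 [0.1179 0.0499]
 [0.1178 0.0282]
 [0.1174 0.0056]] [-0.00240266  0.11783051]
```

View pics/w4.png

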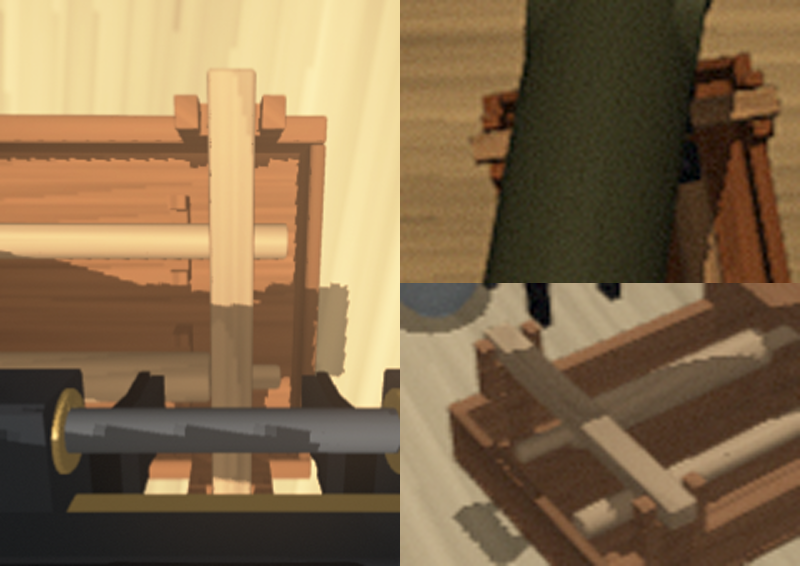

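drive_tool(angular=[[0,0,0.1428],[0,0,0.1428],[0,0,0.1428],[0,0,0.1428],[0,0,0.1428],[0,0,0.1428],[0,0,0.1428],[0,0,0.1428],[0,0,0.1428],[0,0,0.1428],[0,0,0.1428],[0,0,0],[0,0,0],[0,0,0],[0,0,0]], delta_pos=[[0,0,0],[0,0,0],[0,0,0],[0,0,0],[0,0,0],[0,0,0],[0,0,0],[0,0,0],[0,0,0],[0,0,0],[0,0,0],[-4.3,2.3,0],[-4.3,2.3,0],[0,0,0],[0,0,0]], gripper=[6,6,6,6,6,6,6,6,6,6,6,6,6,6,6])

```text
time_s: 16.05
tool_pos: [0.6018, -0.0829, 0.2198]
tool_rot: [-179.9, 0.1, 7.8]
force: [1.0, 0.5, 0.5]
grip_width: 0.0599
grasp_force: 0.0
```

```bash
python3 - <<'E'
from d import *
dtool(T(RK,np.array([[.03,-.048,.2]]))[0])
cc,ss=np.cos(RK[2]),np.sin(RK[2]); A=np.array([[cc,-ss],[ss,cc]])
ims=[]
for k in('wrist','scene'):
    c=eyes.read_camera(k)
    for n in('pin','bar'):
        r=models.cut_out(c,n); print(k,n,[(x['p'],x['pixels'].sum()) for x in r])
        m=r[0]['pixels'] if r else None
        if m is None: continue
        v,u=np.nonzero(m); Q=(atz(c,np.c_[u,v],.048 if n=='pin' else .112)[:,:2]-RK[:2])@A*1000
        a=0 if n=='pin' else 1
        print('x pct',np.percentile(Q[:,a],[.3,1,50,99,99.7]).round(1))
        for lo in range(-100,160,20):
            s=Q[(Q[:,a]>lo)&(Q[:,a]<lo+20)][:,1-a]
            if len(s)>10: print(lo,len(s),s.mean().round(1),np.percentile(s,[2,98]).round(1))
    im=c['pixels'].copy(); lines(c,im,RACK,RK)
    if k=='wrist': cv2.imwrite('pics/w5.png',im[:,:,::-1])
E
```

```text
[ 0.6018 -0.0829  0.2198] [-1.7988e+02  6.0000e-02  7.8400e+00] [-40.   20.2  56.9  92.5 -17.3  76.9 -62.8] 16.05 0.05992132805078941
tool delta cm [0.12 0.07 1.97]
wrist pin [(0.75, np.int64(4842)), (0.32, np.int64(33955))]
x pct [-108.9 -106.1   31.9  149.7  151.6]
-100 398 -49.9 [-67.2 -32.3]
-80 56 -49.7 [-65.9 -33.6]
-60 28 -50.3 [-66.  -34.7]
-40 475 -49.7 [-66.6 -32.9]
-20 499 -49.6 [-67.4 -32. ]
0 506 -49.4 [-67.2 -32.2]
20 527 -49.8 [-67.  -32.6]
40 561 -49.9 [-66.7 -32.9]
60 607 -49.4 [-67.5 -31. ]
80 633 -49.6 [-67.3 -32.3]
100 143 -49.8 [-65.2 -34.5]
120 49 -50.2 [-58.2 -41.4]
140 217 -49.9 [-58.2 -41.5]
wrist bar [(0.78, np.int64(9400)), (0.74, np.int64(34501))]
x pct [-133.8 -131.8    0.3  129.4  131.3]
-100 706 117.4 [105.6 128.9]
-80 706 117.6 [105.7 129. ]
-60 701 117.6 [105.7 129.1]
-40 691 117.1 [105.8 128.4]
-20 665 117.1 [105.8 127.6]
0 684 117.3 [105.9 128.4]
20 707 116.9 [105.  128.4]
40 707 116.8 [105.  128.4]
60 712 116.8 [105.  128.3]
80 719 116.9 [105.  128.3]
100 740 117.1 [105. 129.]
120 440 117.2 [105.7 128.9]
scene pin [(0.62, np.int64(857)), (0.27, np.int64(9381))]
x pct [-133.4 -129.1   -9.7  145.6  148.6]
-100 73 -48.6 [-74.2 -21.9]
-80 80 -46.2 [-73.6 -19.6]
-60 81 -47.1 [-73.6 -20.7]
-40 79 -47.0 [-72.2 -22.4]
-20 77 -48.1 [-72.6 -24.3]
0 81 -47.1 [-71.7 -22.6]
20 84 -46.7 [-72.1 -21.9]
40 86 -44.2 [-70.7 -19.5]
60 27 -43.9 [-67.7 -20.5]
100 45 -47.2 [-61.7 -32.7]
120 48 -48.1 [-60.9 -35.2]
140 21 -46.0 [-57.9 -36.3]
scene bar [(0.75, np.int64(940)), (0.74, np.int64(9814))]
x pct [-129.3 -125.6   25.8  148.2  149.9]
-100 55 120.2 [104.8 135.8]
-80 58 120.9 [105.2 136. ]
-60 63 122.1 [105.7 138.2]
-40 66 122.3 [104.7 139.8]
-20 70 122.0 [104.4 138.5]
0 67 122.4 [107.  138.5]
20 72 122.3 [105.4 138.7]
40 76 121.8 [103.9 138.8]
60 77 121.7 [104.2 138.9]
80 80 123.0 [106.8 139. ]
100 69 121.7 [107.3 137.1]
120 81 121.9 [105.8 137.4]
140 36 125.2 [111.5 138. ]
```

View pics/w5.png

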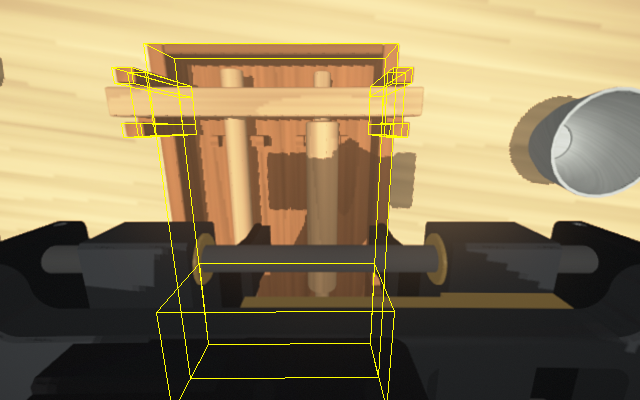

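```bash
cat > plan.py <<'E'
from d import *
Rr=R.from_euler('z',RK[2]); OFF=np.array([33.,-49.])  # grip offset along the pin, lane y
def tcp(xc,zc,th,y=-49.,off=33.):
    th=np.radians(th); c,s=np.cos(th),np.sin(th)
    p=np.array([xc+off*c+5*s, y, zc+off*s-5*c])/1000
    M=Rr.as_matrix()@R.from_euler('y',-th).as_matrix()@np.diag([1,-1,-1.])
    return T(RK,p[None])[0],M
def rows(states,cur=None,**k):
    """states: (n_rows,xc,zc,theta), first one = start (n ignored)"""
    o=telemetry.get_obs(); P,M=np.array(o['tool_pos']),rot(o['tool_rot'])
    print(P.round(4),o['tool_rot'].round(2),o['qpos'].round(1),o['time_s'],o['grip_width'],o['grasp_force'],o['force'].round(1))
    A,D=[],[]; s0=np.array(states[0][1:],float)
    for n,*s in states[1:]:
        for i in range(n):
            t,Mt=tcp(*(s0+(np.array(s)-s0)*(i+1)/n),**k)
            d=(100*M.T@(t-P)).round(1); P=P+M@d/100
            a=R.from_matrix(M.T@Mt).as_rotvec().round(3); M=M@R.from_rotvec(a).as_matrix()
            D.append(d.tolist()); A.append(a.tolist())
        s0=np.array(s,float)
    print(len(D)); print('A',A); print('D',D)
E
python3 - <<'E'
from plan import *
rows([(0,1,225,0),(4,1,65,0),(3,1,48,0)])
E
```

```text
[ 0.6038 -0.0814  0.2203] [1.7996e+02 3.0000e-02 8.0700e+00] [-40.   20.3  56.8  92.2 -17.3  76.9 -62.8] 16.35 0.059998407425495524 0.0 [0.7 0.3 0. ]
7
A [[0.001, 0.0, 0.002], [-0.0, 0.0, -0.0], [-0.0, 0.0, -0.0], [-0.0, 0.0, -0.0], [-0.0, 0.0, -0.0], [-0.0, 0.0, -0.0], [-0.0, 0.0, -0.0]]
D [[0.3, 0.3, 4.0], [-0.0, -0.0, 4.0], [0.0, -0.0, 4.0], [0.0, -0.0, 4.0], [0.0, -0.0, 0.6], [0.0, -0.0, 0.6], [0.0, -0.0, 0.5]]
```

drive_tool(angular=[[0,0,0.001],[0,0,0],[0,0,0],[0,0,0],[0,0,0],[0,0,0],[0,0,0],[0,0,0],[0,0,0]], delta_pos=[[0.3,0.3,3],[0,0,4],[0,0,4],[0,0,4],[0,0,1.5],[0,0,0.7],[0,0,0.5],[0,0,0],[0,0,0]], gripper=[6,6,6,6,6,6,6,6,6])

```text
time_s: 17.25
tool_pos: [0.6078, -0.0851, 0.0452]
tool_rot: [180.0, -0.2, 7.9]
force: [0.5, -0.1, 0.1]
grip_width: 0.0601
grasp_force: 0.0
```

```bash
python3 - <<'E'
from plan import *
rows([(0,1,48,0),(1,1,48,0)])
E
```

```text
[ 0.6078 -0.0851  0.0452] [ 1.7998e+02 -1.5000e-01  7.9200e+00] [-33.8  31.   50.1 101.6 -27.2  60.1 -55.9] 17.25 0.06014584372573897 0.0 [ 0.5 -0.1  0.1]
1
A [[0.0, -0.003, -0.001]]
D [[-0.0, -0.1, 0.2]]
```

drive_tool(angular=[[0,0,0],[0,0,0],[0,0,0],[0,0,0],[0,0,0],[0,0,0],[0,0,0],[0,0,0]], delta_pos=[[0,0,0.2],[0,0,0],[0,0,0],[0,0,0],[0,0,0],[0,0,0],[0,0,0],[0,0,0]], gripper=[3,3,3,3,3,3,3,3], squeeze=45)

```text
time_s: 18.05
tool_pos: [0.6067, -0.0849, 0.0417]
tool_rot: [-180.0, -0.0, 7.9]
force: [-0.2, -0.0, 1.8]
grip_width: 0.0349
grasp_force: 45.0
```

```bash
python3 - <<'E'
from plan import *
rows([(0,1,48,0),(2,1,66,0),(4,-56,68,0),(6,-56,84,22)],y=-49)
E
```

```text
[ 0.6067 -0.0849  0.0417] [-1.7999e+02 -2.0000e-02  7.9100e+00] [-33.7  31.3  49.9 101.7 -27.3  59.9 -55.8] 18.05 0.03486733424147699 45.00798370689154 [-0.2 -0.   1.8]
12
A [[-0.0, -0.0, -0.001], [-0.0, -0.0, 0.0], [-0.0, -0.0, 0.0], [-0.0, -0.0, 0.0], [-0.0, -0.0, 0.0], [-0.0, -0.0, 0.0], [-0.0, 0.064, 0.0], [-0.0, 0.064, 0.0], [-0.0, 0.064, 0.0], [-0.0, 0.064, 0.0], [-0.0, 0.064, 0.0], [-0.0, 0.064, 0.0]]
D [[0.1, -0.1, -1.0], [-0.0, 0.0, -0.9], [-1.5, 0.0, -0.1], [-1.4, 0.0, -0.0], [-1.4, 0.0, -0.1], [-1.4, 0.0, -0.0], [-0.0, 0.0, -0.5], [0.0, 0.0, -0.5], [0.1, 0.0, -0.5], [0.1, 0.0, -0.4], [0.1, 0.0, -0.5], [0.1, 0.0, -0.5]]
```

drive_tool(angular=[[0,0,0],[0,0,0],[0,0,0],[0,0,0],[0,0,0],[0,0,0],[0,0,0],[0,0,0]], delta_pos=[[0,0,-1],[0,0,-0.9],[-1.4,0,-0.1],[-1.4,0,0],[-1.5,0,-0.1],[-1.4,0,0],[0,0,0],[0,0,0]], gripper=[3,3,3,3,3,3,3,3])

```text
time_s: 18.85
tool_pos: [0.5509, -0.0924, 0.0632]
tool_rot: [-180.0, -0.1, 7.9]
force: [0.3, 0.0, -0.5]
grip_width: 0.0348
grasp_force: 45.0
```

```bash
python3 - <<'E'
from plan import *
rows([(0,-56,68,0),(7,-56,84,22)])
c=eyes.read_camera('scene'); save(c,'s6full.png')
r=models.cut_out(c,'pin'); print(r[0]['p'] if r else r)
cc,ss=np.cos(RK[2]),np.sin(RK[2]); A=np.array([[cc,-ss],[ss,cc]])
if r:
    v,u=np.nonzero(r[0]['pixels']); Q=(atz(c,np.c_[u,v],.069)[:,:2]-RK[:2])@A*1000; print(np.percentile(Q[:,0],[.3,50,99.7]).round(1))
im=c['pixels'][140:290,200:420]; cv2.imwrite('pics/s6.png',cv2.resize(im,(770,525),interpolation=cv2.INTER_CUBIC)[:,:,::-1])
E
```

```text
[ 0.5509 -0.0924  0.0632] [-1.7998e+02 -1.0000e-01  7.9200e+00] [-38.6  23.3  54.2 108.8 -22.1  58.9 -57. ] 18.85 0.03481256406947169 45.003131702542305 [ 0.3  0.  -0.5]
7
A [[-0.0, 0.053, -0.001], [-0.0, 0.055, 0.0], [-0.0, 0.055, 0.0], [-0.0, 0.055, 0.0], [-0.0, 0.055, 0.0], [-0.0, 0.054, 0.0], [-0.0, 0.055, 0.0]]
D [[0.0, -0.1, -0.4], [0.0, 0.0, -0.4], [0.1, 0.0, -0.4], [0.1, 0.0, -0.4], [0.0, 0.0, -0.4], [0.1, 0.0, -0.4], [0.1, 0.0, -0.4]]
0.6
[-26.6  19.6  75.4]
```

View pics/s6.png

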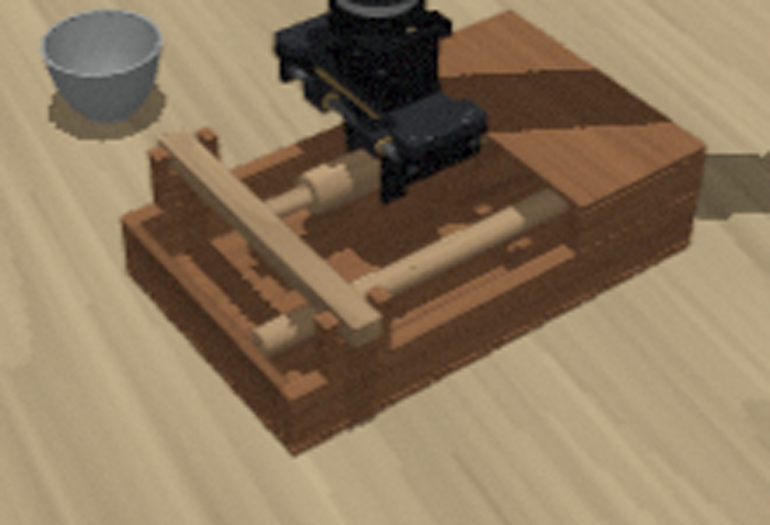

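drive_tool(angular=[[0,0.055,0],[0,0.055,0],[0,0.055,0],[0,0.055,0],[0,0.055,0],[0,0.055,0],[0,0.055,0],[0,0,0],[0,0,0]], delta_pos=[[0,0,-0.4],[0,0,-0.4],[0.1,0,-0.4],[0.1,0,-0.4],[0,0,-0.4],[0.1,0,-0.4],[0.1,0,-0.4],[0,0,0],[0,0,0]], gripper=[3,3,3,3,3,3,3,3,3])

```text
time_s: 19.85
tool_pos: [0.5499, -0.0927, 0.0914]
tool_rot: [-180.0, -22.1, 7.9]
force: [0.2, 0.9, -1.9]
grip_width: 0.0348
grasp_force: 45.0
```

```bash
cat >> plan.py <<'E'
PIN=[box(-150,150,-9,9,-9,9),box(-100,100,-18,18,-18,18)]
E
python3 - <<'E'
from plan import *
rows([(0,-56,84,22),(2,-42,84,22),(10,70,129,22),(5,70,280,22)])
c=eyes.read_camera('scene'); im=c['pixels'].copy()
M=Rr.as_matrix()@R.from_euler('y',-22,degrees=True).as_matrix()
for s,r in((150,9),(100,9),(100,18),(50,18)):
    ph=np.linspace(0,2*np.pi,30); q=np.c_[np.full(30,s),r*np.cos(ph),r*np.sin(ph)]/1000
    w=q@M.T+T(RK,np.array([[-.056,-.049,.084]]))[0]
    cv2.polylines(im,[np.int32(proj(c,w).round())],True,(255,255,0),1)
cv2.imwrite('pics/s7.png',cv2.resize(im[140:290,200:420],(770,525),interpolation=cv2.INTER_CUBIC)[:,:,::-1])
E
```

```text
[ 0.5499 -0.0927  0.0914] [-179.97  -22.06    7.91] [-4.710e+01  1.000e-01  5.950e+01  1.253e+02 -1.350e+01  3.460e+01
 -5.990e+01] 19.85 0.034750055173955116 45.00339690595865 [ 0.2  0.9 -1.9]
17
A [[-0.0, -0.001, -0.001], [-0.0, -0.0, 0.0], [-0.0, -0.0, 0.0], [-0.0, -0.0, 0.0], [-0.0, -0.0, 0.0], [-0.0, -0.0, 0.0], [-0.0, -0.0, 0.0], [-0.0, -0.0, 0.0], [-0.0, -0.0, 0.0], [-0.0, -0.0, 0.0], [-0.0, -0.0, 0.0], [-0.0, -0.0, 0.0], [-0.0, -0.0, 0.0], [-0.0, -0.0, 0.0], [-0.0, -0.0, 0.0], [-0.0, -0.0, 0.0], [-0.0, -0.0, 0.0]]
D [[0.7, -0.1, 0.2], [0.6, 0.0, 0.3], [1.3, 0.0, 0.0], [1.2, 0.0, 0.0], [1.2, 0.0, 0.0], [1.2, 0.0, 0.0], [1.2, 0.0, 0.0], [1.2, 0.0, 0.0], [1.2, 0.0, 0.0], [1.2, 0.0, 0.0], [1.2, 0.0, 0.0], [1.2, 0.0, 0.0], [1.1, 0.0, -2.8], [1.2, 0.0, -2.8], [1.1, 0.0, -2.8], [1.1, 0.0, -2.8], [1.2, 0.0, -2.8]]
```

View pics/s7.png

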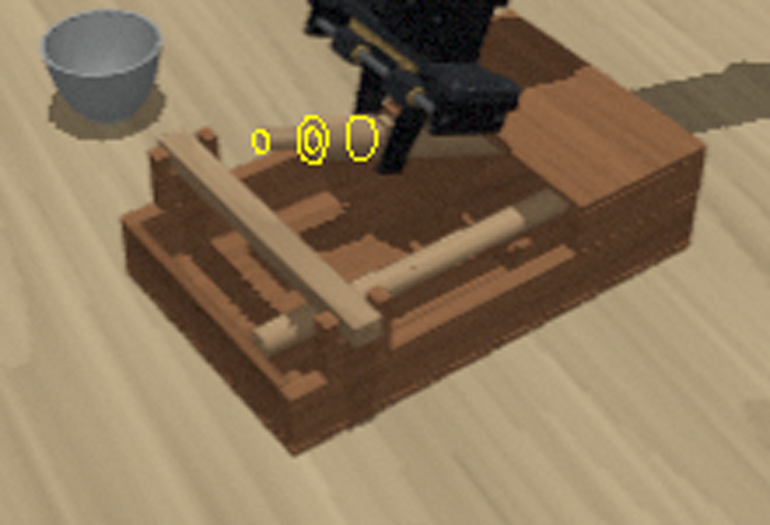

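drive_tool(angular=[[0,0,0],[0,0,0],[0,0,0],[0,0,0],[0,0,0],[0,0,0],[0,0,0],[0,0,0],[0,0,0],[0,0,0],[0,0,0],[0,0,0],[0,0,0],[0,0,0]], delta_pos=[[0.7,0,0.2],[0.6,0,0.3],[1.2,0,0],[1.2,0,0],[1.2,0,0],[1.2,0,0],[1.2,0,0],[1.2,0,0],[1.2,0,0],[1.2,0,0],[1.2,0,0],[1.3,0,0],[0,0,0],[0,0,0]], gripper=[3,3,3,3,3,3,3,3,3,3,3,3,3,3])

```text
time_s: 21.3
tool_pos: [0.6742, -0.0756, 0.1364]
tool_rot: [180.0, -22.0, 7.9]
force: [-1.1, 0.0, -2.7]
grip_width: 0.0347
grasp_force: 45.0
```

```bash
python3 - <<'E'
from plan import *
rows([(0,70,129,22),(7,72,290,22)])
E
```

```text
[ 0.6742 -0.0756  0.1364] [179.99 -22.02   7.92] [-40.3  17.6  55.  107.6 -31.   44.5 -52.2] 21.3 0.0347175321360542 45.0033788010478 [-1.1  0.  -2.7]
7
A [[0.001, -0.0, -0.001], [-0.0, -0.0, 0.0], [-0.0, -0.0, 0.0], [-0.0, -0.0, 0.0], [-0.0, -0.0, 0.0], [-0.0, -0.0, 0.0], [-0.0, -0.0, 0.0]]
D [[1.0, -0.1, -2.1], [0.9, -0.0, -2.1], [0.9, -0.0, -2.2], [0.9, -0.0, -2.1], [0.8, -0.0, -2.1], [0.9, -0.0, -2.1], [0.9, -0.0, -2.1]]
```

drive_tool(angular=[[0,0,0],[0,0,0],[0,0,0],[0,0,0],[0,0,0],[0,0,0],[0,0,0],[0,0,0],[0,0,0],[0,0,0],[0,0,0],[0,0,0]], delta_pos=[[0.9,0,-2.1],[0.9,0,-2.1],[0.9,0,-2.1],[0.9,0,-2.1],[0.8,0,-2.1],[0.9,0,-2.1],[0.9,0,-2.1],[0,0,0],[0,0,0],[0,0,0],[0,0,0],[0,0,0]], gripper=[3,3,3,3,3,3,3,3,3,3,3,3])

```text
time_s: 22.5
tool_pos: [0.676, -0.0751, 0.2949]
tool_rot: [-180.0, -22.0, 7.9]
force: [-0.2, -0.3, -2.2]
grip_width: 0.0346
grasp_force: 45.0
```

```bash
python3 - <<'E'
from plan import *
rows([(0,72,290,22),(1,72,290,22)])
ims=[]
for k in('scene','wrist'):
    c=eyes.read_camera(k); im=c['pixels'].copy()
    if k=='scene':
        M=Rr.as_matrix()@R.from_euler('y',-22,degrees=True).as_matrix()
        for s,r in((150,9),(100,18),(-100,18),(-150,9)):
            ph=np.linspace(0,2*np.pi,30); q=np.c_[np.full(30,s),r*np.cos(ph),r*np.sin(ph)]/1000
            cv2.polylines(im,[np.int32(proj(c,q@M.T+T(RK,np.array([[.072,-.049,.290]]))[0]).round())],True,(255,255,0),1)
        im=im[80:330,150:500]
    ims.append(cv2.resize(im,(400,286)))
cv2.imwrite('pics/s8.png',np.hstack(ims)[:,:,::-1])
E
```

```text
[ 0.676  -0.0751  0.2949] [-179.99  -21.96    7.9 ] [-48.6   8.5  61.8  96.1 -17.   59.8 -64.6] 22.5 0.0346219128944608 45.00327821820974 [-0.2 -0.3 -2.2]
1
A [[0.0, 0.001, -0.001]]
D [[0.2, -0.1, -0.2]]
```

View pics/s8.png

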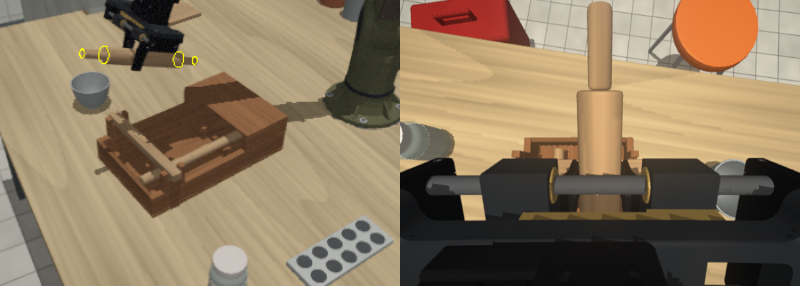

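The pin matches its predicted outline in the scene view, with its ends at about (82,52) and (195,60). The bar is still seated at about (145,145), and the dowel and the other things are in place.

```bash
python3 -c "
from cell import env
print(env.sign_off())"
```

```text
the job is handed in; nothing more can be done
None
```

The job is handed in at about 23 s; the sign-off gave no verdict. In the last pictures the bar is seated in both forks, the dowel is in its lane, and the pin is held still with its lower end by my figures about 12 cm above the rack top.

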